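# Front up the pink-lidded cream jars

### The job

On the shop counter stand two single-lane display trays. Front up the pink-lidded jars: slide their tray's pusher forward, towards the white front lip, until the two jars stand snug in a row between the pusher and the lip, then let go of it. Keep the jars standing, and leave the pusher of the green-lidded jars where it is.

Things in the scene. Friction and masses are not known exactly. Their poses are not given: they have to be found in the camera images.
- pink_pusher (a joint): slide joint of the pusher in the tray of pink-lidded jars, in m: 0 at the rear of its lane (the lip's inner face is then 231 mm ahead of point pink_tab), growing as the pusher goes forward to the white front lip. It starts at 0 to 0.03 and stays where it is left (3 N of friction). With both jars closed up against the lip it reads 0.105.
- pink_tab (a point): centre of the upright yellow grip tab on that pusher, 82 mm above the counter. Tab: 20 mm along the lane, 24 across, 60 to 100 mm above the counter, on a black upright plate 12 mm along, 60 across, top at 60 mm. x axis: level, forward along the lane (the way it slides); z up. Grey tray, fixed: 275 x 78 mm, floor 8 mm and walls 34 mm high; white front lip 32 mm high.
- pink_jar_rear: a round cream jar with a pink screw lid, 60 mm in diameter (61 at the lid) and 55 mm high, about 0.13 kg, standing loose in the pink tray's lane; origin at the centre of its underside, z up. The rear one, nearer the pusher. Snug, its centre is 36 mm ahead of the tab's centre.
- pink_jar_front: a round cream jar with a pink screw lid, 60 mm in diameter (61 at the lid) and 55 mm high, about 0.13 kg, standing loose in the pink tray's lane; origin at the centre of its underside, z up. The front one, nearer the white lip. Snug, its centre is 96 mm ahead of the tab's centre.
- green_tab (a point): centre of the like yellow tab on the pusher in the other, identical tray, which holds two green-lidded jars; same axes and sizes. To be left alone.

How it is judged:
At the end, for the whole second after the job is handed in: Pink tray's pusher let go at joint value 0.093 to 0.112; both pink-lidded jars upright (10 degrees), at rest in the lane, each within 12 mm of its snug place relative to the pusher, along and across. The green tray's pusher was never shifted more than 10 mm (value of joint pink_pusher between 0.093 and 0.112 m and x of pink_jar_rear in the frame of pink_tab between 0.024 and 0.048 m and y of pink_jar_rear in the frame of pink_tab between -0.012 and 0.012 m and angle between each of pink_jar_rear, pink_jar_front's own z axis and vertical below 0.17 rad and linear speed of each of pink_jar_rear, pink_jar_front below 0.02 m/s and x of pink_jar_front in the frame of pink_tab between 0.084 and 0.108 m and y of pink_jar_front in the frame of pink_tab between -0.012 and 0.012 m); the robot touches nothing.
It fails at once if the pusher of the green-lidded jars is shifted by more than 10 mm (distance of green_tab from where it was at the start of the episode above 0.01 m).
It also fails if it takes over 29 s, if anything falls off the work surface, if the arm or the gripper's body presses on something with over 40 N, if the wrist force passes 120 N, or if a joint passes its speed limit or range.

### The arm

A 7-joint arm with a two-finger parallel gripper is mounted at the origin on the work surface. World frame = base frame: x ahead of the robot, y to its left, z up, the work surface at z = 0. Lengths are in m, angles in rad, forces in N, time in s.
With the tool pointing down it reaches from about 0.4 to 0.75 m from the base axis. Payload 19.5 kg.
Tool frame: the origin (TCP) lies midway between the tips of the shut fingers; the grasp point (between the pads) lies 19 mm behind it (env.tcp_to_grasp is the distance from the TCP to the grasp point, in m); x points along the fingers, y is the direction in which the jaws open and shut, and the axes are right-handed (so a half turn about x gives the same grasp; the last joint's range is limited). The gripper opens to 85 mm and grips with 20 to 120 N. Pads are 22 mm wide; open, the fingers measure 114 mm over their backs; the gripper's body (76 mm by 85 mm) begins 54 mm behind the grasp point. The pads swing forward as they close: fully open they stand 13 mm farther back than shut.
Start: joints at [-0.042, 0.707, -0.028, 1.485, 0.022, 0.951, -0.075], TCP at [0.575, 0, 0.192] pointing down, gripper open.
Joint ranges: [-2.71, 2.71], [-0.32, 2.16], [-1.57, 1.52], [0, 2.45], [-1.46, 4.6], [0, 2.02], [-2.83, 2.83]. Speed limits (rad/s): [1.89, 1.89, 2.57, 2.57, 3.01, 3.01, 3.01].

### API

Orientations are given as a unit quaternion [x, y, z, w].
In Python, from workcell import env gives the robot as it stands.
- The arm moves only by the shell command python3 -m jog 'ROWS' [FORCE]. ROWS is text: rows parted by semicolons, each of 7 numbers parted by spaces: the opening, from 0 (shut) to 1 (fully open), then the shift along the tool's x, y, z in m, then the turn, a rotation vector about the tool's x, y, z in degrees. In form: grip x y z rx ry rz; .... A call has 1 to 5 rows; each row is the pose to reach, as a shift and turn from the pose commanded when the call began, along the tool's axes at that moment; what a row does not reach only later rows make up. A row lasts 1/12 s, in which the tool goes at most 41.7 mm and 7.16 degrees, less where a joint would pass 70% of its speed; a pose out of reach is approached as far as the arm can. A call with a gripper value outside its range is refused whole. The fingers move at their own pace and stop on an object; FORCE is the grip in N (left out, the last holds). Time passes only in rows, so rows that repeat a pose let the fingers close. It gives the time, the measured TCP pose, the force and the opening at its end, in the units of the state.
- env.get_state(): the state, without advancing time (a new reading comes with each control period).
- env.grab_frame(name): name is "scene" or "side" or "wrist"; returns a dict with "frame" (384x512x3 uint8, blue, green, red), "fx", "fy", "cx", "cy" (pixels), "R" (3x3) and "t" (3): a world point X has camera coordinates R X + t; the wrist camera has in their place "mount" (4x4, takes a point from camera to tool coordinates, whose origin is the TCP and whose axes are the tool frame's). Camera axes: x right, y down, z forward; pixel columns grow to the right and rows downward; lengths in m; the calibration is good to about 2 mm. A picture is of the moment at which its call begins: read the wrist's pose just before it. There is no depth.
- env.finish_job(): hands the job in, once; it reports no verdict.
Trained networks look in the newest picture that a camera, given by its name, has taken for a name from the list of things; names that differ only in an ending like _2 or _b are one class to them, and where a whole thing is asked for, a point or a joint stands for the part that bears it (a point fixed in the world has none). Each returns a list of dicts, best first, with "conf" (0 to 1); they miss things now and then, are a little off and sometimes report something else, mostly with a low value. They report only what shows in the picture. A call takes as long as a camera call.
- env.regions_of(target, camera): "mask" (384x512 bool, what is visible of it) and "pixel" ([row, column] in pixels, amid what is visible of it).
The state is a dict: "t": time; "joints": joint angles; "qd": joint speeds; "effort": joint torques, N m; "eef_pos": TCP position; "tool_rot": TCP orientation; "wrist_force": force on the tool from outside, world axes, zero at the start; "torque": the same for the moment, N m; "width": finger opening in m.
Only numpy, scipy, OpenCV 4.12 (cv2) and the standard library are available. Lean on these libraries where they do the work, as an engineer would, in place of code of your own. Each camera call takes 0.05 s, during which the arm holds its last target.

## Working session

There is one attempt and no reset: what is moved stays moved. The work goes in short steps, Python scripts to look and compute and a shell command to move; the robot and the scene stay as the last step left them, time stands still between calls to the robot, and variables do not carry over. Pictures are saved under pics/ and viewed, and the job is handed in when it is done.

```bash
mkdir -p pics; cat > h.py <<'E'
from workcell import env
import numpy as np, cv2
def ray(f,px):
    r,c=px; d=np.array([(c-f["cx"])/f["fx"],(r-f["cy"])/f["fy"],1.])
    R=np.array(f["R"]);t=np.array(f["t"]); return -R.T@t, R.T@d
def atz(f,px,z):
    o,d=ray(f,px); return o+d*(z-o[2])/d[2]
def proj(f,X):
    p=np.array(f["R"])@X+np.array(f["t"]); return (f["cy"]+f["fy"]*p[1]/p[2], f["cx"]+f["fx"]*p[0]/p[2])
E
python3 - <<'E'
from h import *
s=env.get_state(); print(s["t"],s["eef_pos"],s["tool_rot"],s["width"])
for n in ("scene","side"):
    f=env.grab_frame(n); cv2.imwrite(f"pics/{n}0.png",f["frame"])
    for t in ("pink_tab","green_tab","pink_jar_rear","pink_jar_front","pink_pusher"):
        for r in env.regions_of(t,n)[:3]:
            z=.055 if "jar" in t else .082
            print(n,t,round(r["conf"],2),np.round(r["pixel"],1),r["mask"].sum(),np.round(atz(f,r["pixel"],z),3))
E
```

```text
0.0 [5.74694219e-01 1.70234665e-05 1.91822112e-01] [-0.49971403 -0.50027723  0.50027751 -0.49973092] 0.08563881114345598
scene pink_tab 0.9 [171.6 332.4] 431 [0.526 0.184 0.082]
scene green_tab 0.94 [209.9 173.8] 523 [ 0.518 -0.213  0.082]
scene pink_jar_rear 0.73 [193.6 334.8] 537 [0.573 0.173 0.055]
scene pink_jar_front 0.6 [214.4 343. ] 698 [0.637 0.165 0.055]
scene pink_pusher 0.66 [172. 333.] 390 [0.528 0.185 0.082]
side pink_tab 0.6 [310.9 266.8] 1102 [0.5   0.22  0.082]
side green_tab 0.84 [172.2 318.1] 345 [ 0.478 -0.179  0.082]
side pink_jar_rear 0.85 [298.4 232.6] 1529 [0.563 0.184 0.055]
side pink_jar_front 0.6 [286.7 201.7] 1373 [0.619 0.171 0.055]
side pink_pusher 0.7 [310.9 268.2] 995 [0.498 0.22  0.082]
```

View pics/scene0.png

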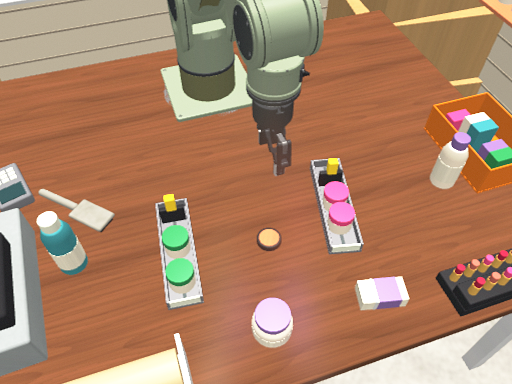

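View pics/side0.png

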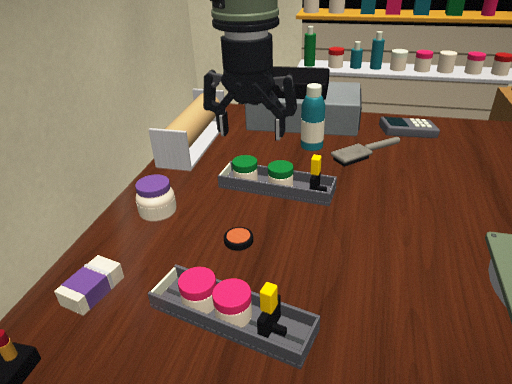

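The scene view shows the pink tray running from (160,328) to (248,345), given as row, column, with its yellow tab near (166,333). In the side view the same tab is near (298,269). The jars are about a third of the way forward, with a gap behind the lip. The network regions cover the whole pusher, so I'll segment the yellow and triangulate it.

```bash
cat >> h.py <<'E'
def yellow(f,px,rad=30):
    hsv=cv2.cvtColor(f["frame"],cv2.COLOR_BGR2HSV)
    m=cv2.inRange(hsv,(20,150,60),(35,255,255))
    n,l,st,ce=cv2.connectedComponentsWithStats(m)
    b=[(st[i,4],ce[i][::-1]) for i in range(1,n) if np.linalg.norm(ce[i][::-1]-px)<rad]
    return max(b,key=lambda x:x[0])
def pink(f):
    hsv=cv2.cvtColor(f["frame"],cv2.COLOR_BGR2HSV)
    return cv2.inRange(hsv,(160,120,80),(178,255,255))
def tri(a,b):
    (o1,d1),(o2,d2)=a,b
    s=np.linalg.lstsq(np.c_[d1,-d2],o2-o1,rcond=None)[0]
    p,q=o1+s[0]*d1,o2+s[1]*d2
    return (p+q)/2,np.linalg.norm(p-q)
E
python3 - <<'E'
from h import *
F={n:env.grab_frame(n) for n in("scene","side")}
ys=yellow(F["scene"],(166,333));yd=yellow(F["side"],(298,269)); print(ys,yd)
print("tab",tri(ray(F["scene"],ys[1]),ray(F["side"],yd[1])))
g=tri(ray(F["scene"],yellow(F["scene"],(202,170))[1]),ray(F["side"],yellow(F["side"],(165,316))[1]));print("green",g)
for n in F:
  for t in ("pink_jar_rear","pink_jar_front"):
    for r in env.regions_of(t,n)[:3]:
      m=r["mask"].astype(np.uint8)*255&pink(F[n])
      c=np.argwhere(m); print(n,t,round(r["conf"],2),len(c),c.mean(0).round(1), c.min(0),c.max(0),atz(F[n],c.mean(0),.05).round(3))
cr=cv2.resize(F["scene"]["frame"][145:260,290:390],None,fx=6,fy=5,interpolation=cv2.INTER_CUBIC);cv2.imwrite("pics/c1.png",cr)
cr=cv2.resize(F["side"]["frame"][255:365,140:330],None,fx=4,fy=4,interpolation=cv2.INTER_CUBIC);cv2.imwrite("pics/c2.png",cr)
E
```

```text
(np.int32(172), array([166.05232558, 332.03488372])) (np.int32(486), array([297.63786008, 268.37037037]))
tab (array([0.50471266, 0.19268301, 0.07800422]), np.float64(0.0016769865191212186))
green (array([ 0.48858043, -0.21840984,  0.07768748]), np.float64(0.000766498443709645))
scene pink_jar_rear 0.65 112 [196.9 334.3] [181 324] [203 348] [0.579 0.17  0.05 ]
scene pink_jar_front 0.56 128 [218.8 340.3] [202 329] [225 354] [0.644 0.155 0.05 ]
side pink_jar_rear 0.84 1151 [295.9 231.4] [278 212] [314 250] [0.568 0.175 0.05 ]
```

View pics/c1.png

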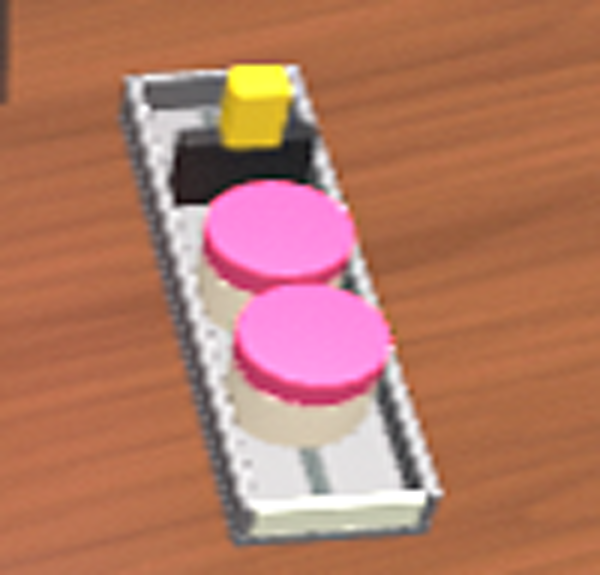

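View pics/c2.png

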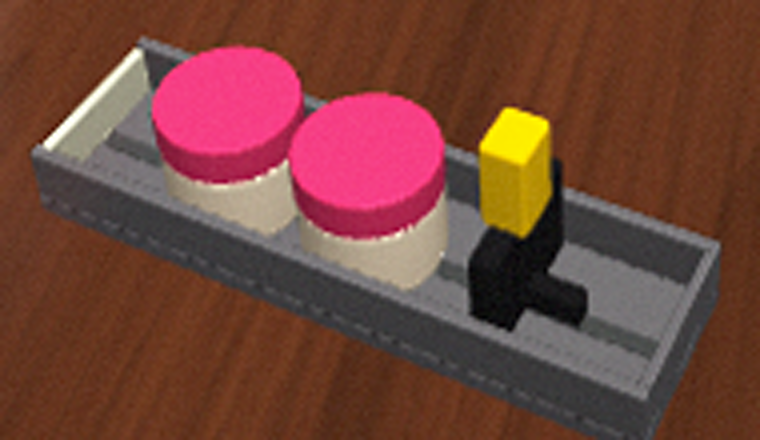

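```bash
python3 - <<'E'
from h import *
F={n:env.grab_frame(n) for n in("scene","side")}
S={"r-":(128,78),"r+":(298,67),"f+":(437,493),"f-":(238,515)}
D={"r-":(718,243),"r+":(652,395),"f+":(38,152),"f-":(143,40)}
P={};Q={}
for k in S:
    a=(145+S[k][1]/5,290+S[k][0]/6); b=(255+D[k][1]/4,140+D[k][0]/4)
    P[k]=atz(F["scene"],a,.034);Q[k]=atz(F["side"],b,.034)
    t,e=tri(ray(F["scene"],a),ray(F["side"],b)); print(k,P[k].round(3),Q[k].round(3),t.round(3),round(e,4))
for W in(P,Q):
    r=(W["r-"]+W["r+"])/2;f=(W["f-"]+W["f+"])/2
    print("ax",np.degrees(np.arctan2(*(f-r)[[1,0]])),np.linalg.norm(f-r),np.linalg.norm(W["r-"]-W["r+"]),r,f)
    for s in "-+":
        v=W["f"+s]-W["r"+s];print(s,np.degrees(np.arctan2(v[1],v[0])))
# lids
for n in F:
    n_,l,st,ce=cv2.connectedComponentsWithStats(pink(F[n]))
    for i in range(1,n_):
        if st[i,4]>80: print(n,st[i],ce[i])
E
```

```text
r- [0.435 0.171 0.034] [0.429 0.172 0.034] [0.43  0.172 0.031] 0.0039
r+ [0.452 0.246 0.034] [0.443 0.244 0.034] [0.446 0.246 0.032] 0.0076
f+ [0.715 0.182 0.034] [0.708 0.183 0.034] [0.712 0.182 0.031] 0.0043
f- [0.702 0.104 0.034] [0.693 0.112 0.034] [0.697 0.106 0.027] 0.0024
ax -13.864975815378727 0.2731108937221774 0.07698094298893479 [0.44331785 0.20851905 0.034     ] [0.70847115 0.14307223 0.034     ]
- -14.0360726898389
+ -13.691452856156488
ax -12.98200345322216 0.2714957684475858 0.07339025909983873 [0.43600015 0.20829189 0.034     ] [0.70055667 0.14730172 0.034     ]
- -12.971657097603595
+ -12.992294107241804
scene [446 109  25  21 135] [455.19259259 119.33333333]
scene [324 190  24  14 101] [334.00990099 198.76237624]
scene [329 211  25  15 112] [339.64285714 220.88392857]
scene [474 277  11  11  82] [479.32926829 281.58536585]
side [386   0  16  15 206] [393.2184466    6.45145631]
side [481   0  17  16 214] [489.1635514    7.27570093]
side [416  50  17   9 139] [424.16546763  53.89208633]
side [467  51  19  10 150] [476.31333333  55.8       ]
side [ 178  266   74   49 2206] [214.91341795 289.77017226]
side [  0 330   8  17  87] [  2.43678161 338.14942529]
```

```bash
cat >> h.py <<'E'
from scipy.spatial.transform import Rotation as Rn
YAW=np.radians(-13.4); FWD=np.array([np.cos(YAW),np.sin(YAW),0]); LEFT=np.array([-FWD[1],FWD[0],0]); TAB=np.array([.505,.1927,.082])
def rep():
    s=env.get_state(); R=Rn.from_quat(s["tool_rot"]).as_matrix(); p=np.array(s["eef_pos"])
    d=p-TAB; print("t",s["t"],"fwd",round(d@FWD*1e3,1),"left",round(d@LEFT*1e3,1),"z",round(p[2]*1e3,1),"F",np.round([s["wrist_force"]@FWD,s["wrist_force"]@LEFT,s["wrist_force"][2]],1),"w",round(s["width"],3))
    return s,R,p
E
python3 - <<'E'
from h import *
s,R,p=rep(); print(R.round(3))
g=TAB-FWD*.037; g[2]=.13
print("shift tool",(R.T@(g-p)).round(4), "fwd dir tool",(R.T@FWD).round(3))
c=R[:,1]; print("angle y vs LEFT",np.degrees(np.arctan2(c[1],c[0])),np.degrees(np.arctan2(LEFT[1],LEFT[0])))
E
```

```text
t 1.0 fwd 112.7 left -171.2 z 192.3 F [ 0.  -0.7  0. ] w 0.085
[[-0.  1. -0.]
 [ 0. -0. -1.]
 [-1. -0. -0.]]
shift tool [ 0.0623 -0.1059 -0.2012] fwd dir tool [-0.     0.973  0.232]
angle y vs LEFT -0.0015708322949559747 76.60000000000001
```

```bash
python3 -m jog '0 0.005 -0.021 -0.04 -7 0 0; 0 0.01 -0.042 -0.08 -14 0 0; 0 0.015 -0.063 -0.12 -21 0 0; 0 0.02 -0.085 -0.16 -28 0 0; 0 0.03 -0.106 -0.20 -35 0 0' 20; python3 -m jog '0 0 0 0 -7 0 0; 0 0 0 0 -14 0 0; 0 0 0 0 -21 0 0; 0 0 0 0 -28 0 0; 0 0 0 0 -35 0 0';python3 -m jog '0 0 0 0 -6.5 0 0; 0 0 0 0 -6.5 0 0; 0 0 0 0 -6.5 0 0'
python3 - <<'E'
from h import *
s,R,p=rep(); print(R.round(3))
g=TAB-FWD*.037; g[2]=.068
print("shift tool",(R.T@(g-p)).round(4), "fwd dir tool",(R.T@FWD).round(3))
f=env.grab_frame("side");cv2.imwrite("pics/s2.png",f["frame"])
f=env.grab_frame("wrist");cv2.imwrite("pics/w2.png",f["frame"])
E
```

```text
t: 1.42
eef_pos: [0.4773, 0.1841, 0.1665]
tool_rot: [0.325, 0.628, -0.324, 0.628]
wrist_force: [1.6, 0.4, -0.0]
width: 0.0256
t: 1.83
eef_pos: [0.4783, 0.1826, 0.1662]
tool_rot: [0.121, 0.697, -0.121, 0.697]
wrist_force: [-0.1, 0.0, -0.7]
width: -0.0
t: 2.08
eef_pos: [0.4783, 0.1824, 0.1661]
tool_rot: [0.085, 0.702, -0.084, 0.702]
wrist_force: [0.2, 0.3, -0.1]
width: -0.0
t 2.0833 fwd -23.6 left -16.2 z 166.1 F [ 0.1  0.3 -0.1] w -0.0
[[-0.     0.237  0.971]
 [ 0.     0.971 -0.237]
 [-1.     0.    -0.   ]]
shift tool [ 0.0981  0.0161 -0.0135] fwd dir tool [-0.     0.006  1.   ]
```

View pics/s2.png

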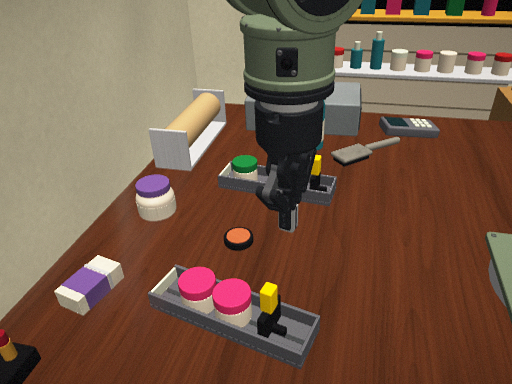

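View pics/w2.png

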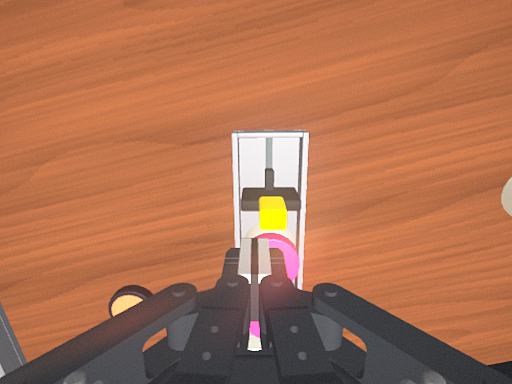

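The wrist view shows the tray edges parallel to the tool, so the yaw is right. The tab is at about (212,272), slightly right of the fingers. I'll check its position with the wrist camera.

```bash
python3 - <<'E'
from h import *
s,R,p=rep(); f=env.grab_frame("wrist"); M=np.array(f["mount"])
a,y=yellow(f,(212,272)); print(y)
def wz(px,z):
    d=np.array([(px[1]-f["cx"])/f["fx"],(px[0]-f["cy"])/f["fy"],1.])
    o=p+R@M[:3,3]; d=R@M[:3,:3]@d; return o+d*(z-o[2])/d[2]
# yellow top face: project top rear edge row ~197
for px,z in ((y,.09),((203,272),.1),((133,235.5),.034),((133,306),.034)):
    X=wz(px,z);print(X.round(4),"fwd/left rel TAB",((X-TAB)@FWD*1e3).round(1),((X-TAB)@LEFT*1e3).round(1))
E
```

```text
t 2.1833 fwd -23.6 left -16.1 z 166.1 F [ 0.2 -1.   0.3] w 0.0
[212.68898978 272.12939841]
[0.5017 0.1929 0.09  ] fwd/left rel TAB -3.2 -0.5
[0.4895 0.195  0.1   ] fwd/left rel TAB -15.6 -1.3
[0.4307 0.1744 0.034 ] fwd/left rel TAB -68.0 -35.0
[0.4475 0.2432 0.034 ] fwd/left rel TAB -67.7 35.8
```

The wrist measurement agrees with the triangulation to within about 3 mm. I'll move in behind the tab.

```bash
python3 -m jog '0 0 0.016 -0.018 0 0 0; 0 0 0.016 -0.018 0 0 0; 0 0.03 0.016 -0.018 0 0 0; 0 0.065 0.016 -0.018 0 0 0; 0 0.098 0.016 -0.018 0 0 0'; python3 -m jog '0 0 0 0 0 0 0;0 0 0 0 0 0 0'
python3 - <<'E'
from h import *
rep()
f=env.grab_frame("side");cv2.imwrite("pics/s3.png",f["frame"])
E
```

```text
t: 2.65
eef_pos: [0.4646, 0.2025, 0.0671]
tool_rot: [0.084, 0.702, -0.083, 0.702]
wrist_force: [1.4, 0.0, -0.4]
width: -0.0003
t: 2.82
eef_pos: [0.464, 0.2023, 0.068]
tool_rot: [0.083, 0.703, -0.084, 0.702]
wrist_force: [-0.7, 0.7, 0.3]
width: 0.0004
t 2.8167 fwd -42.2 left -0.1 z 68.0 F [-0.8  0.5  0.3] w 0.0
```

View pics/s3.png

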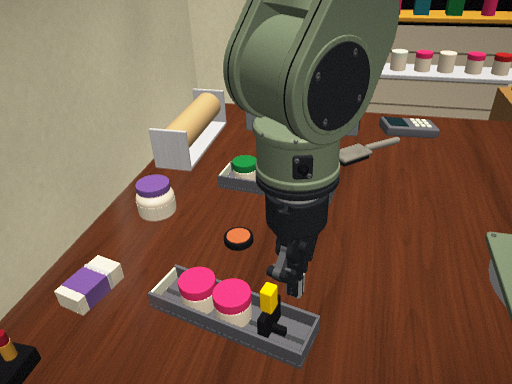

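The fingers are behind the tab at about (285,295) in the side view, clear of everything. I'll push slowly and watch the force.

```bash
python3 -m jog '0 0 0 0.006 0 0 0;0 0 0 0.012 0 0 0;0 0 0 0.016 0 0 0;0 0 0 0.020 0 0 0;0 0 0 0.024 0 0 0'; python3 -c "from h import *;rep()"
python3 -m jog '0 0 0 0.004 0 0 0;0 0 0 0.008 0 0 0;0 0 0 0.012 0 0 0;0 0 0 0.016 0 0 0;0 0 0 0.020 0 0 0'; python3 -c "from h import *;rep()"
python3 -m jog '0 0 0 0.004 0 0 0;0 0 0 0.008 0 0 0;0 0 0 0.012 0 0 0;0 0 0 0.016 0 0 0;0 0 0 0.020 0 0 0'; python3 - <<'E'
from h import *
rep()
f=env.grab_frame("side");cv2.imwrite("pics/s4.png",f["frame"])
E
```

```text
t: 3.28
eef_pos: [0.4885, 0.1965, 0.0685]
tool_rot: [0.083, 0.702, -0.083, 0.702]
wrist_force: [0.0, 0.2, -0.0]
width: -0.0005
t 3.2833 fwd -16.9 left -0.1 z 68.5 F [-0.   0.2 -0. ] w -0.001
t: 3.7
eef_pos: [0.5076, 0.1919, 0.0681]
tool_rot: [0.083, 0.702, -0.083, 0.702]
wrist_force: [-0.3, -0.2, -0.4]
width: 0.0003
t 3.7 fwd 2.7 left -0.1 z 68.1 F [-0.2 -0.3 -0.4] w 0.0
t: 4.12
eef_pos: [0.5271, 0.1872, 0.0681]
tool_rot: [0.083, 0.702, -0.083, 0.702]
wrist_force: [0.4, -0.2, -0.8]
width: -0.0002
t 4.1167 fwd 22.7 left -0.2 z 68.1 F [ 0.4 -0.1 -0.8] w -0.0
```

View pics/s4.png

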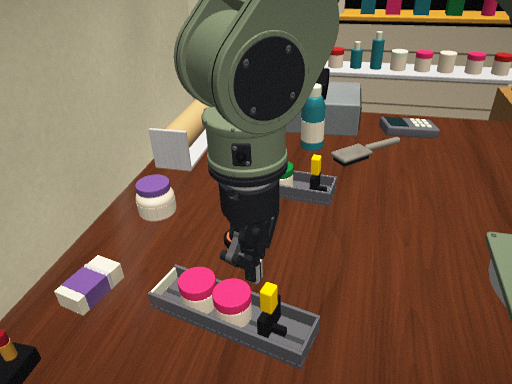

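The pusher hasn't moved, and the fingers show at about (278,258), beyond the tray. That disagrees with my localisation, so I'll project the TCP into the side view.

```bash
python3 - <<'E'
from h import *
s,R,p=rep()
for n in("scene","side"):
    f=env.grab_frame(n);cv2.imwrite(f"pics/{n}5.png",f["frame"]); print(n,np.round(proj(f,p),1),np.round(proj(f,TAB),1), [round(float(f[k]),1) for k in("fx","fy","cx","cy")])
f=env.grab_frame("wrist");cv2.imwrite("pics/w5.png",f["frame"])
E
```

```text
t 4.1667 fwd 23.4 left -0.4 z 68.0 F [ 0.4 -1.3 -1. ] w 0.0
scene [175.5 333. ] [164.8 332. ] [453.5, 453.5, 255.1, 199.7]
side [297.3 254.1] [296.  267.6] [418.0, 418.0, 266.6, 196.8]
```

View pics/scene5.png

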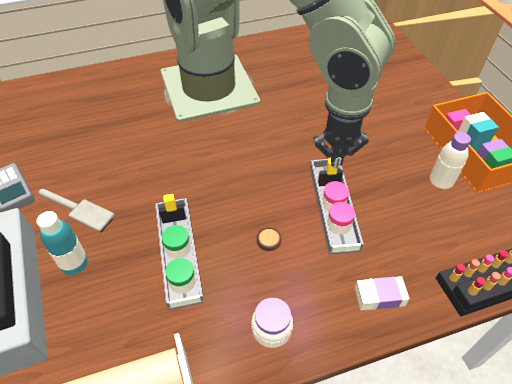

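View pics/w5.png

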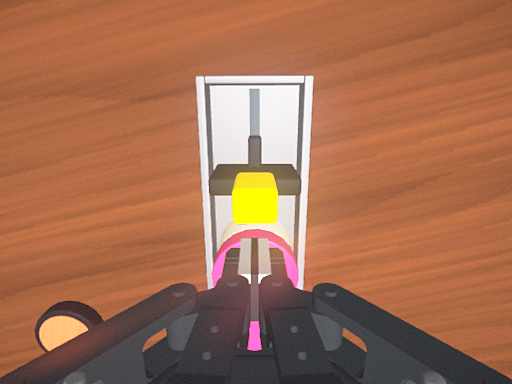

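View pics/side5.png

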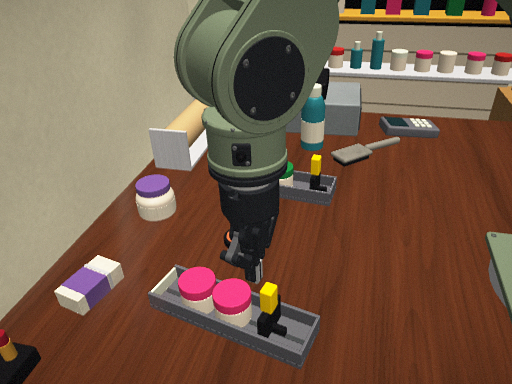

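```bash
python3 - <<'E'
from h import *
a=cv2.imread("pics/side5.png")[215:315,200:320];b=cv2.imread("pics/scene5.png")[120:200,290:390]
cv2.imwrite("pics/c5.png",np.hstack([cv2.resize(a,(480,400),interpolation=2),cv2.resize(b,(300,400)[::1] if 0 else (320,256),interpolation=2) if 0 else cv2.resize(b,(500,400),interpolation=2)])[:, :980])
cv2.imwrite("pics/c5.png",cv2.resize(cv2.imread("pics/c5.png"),(784,320)))
cv2.imwrite("pics/c5a.png",cv2.resize(a,(720,600),interpolation=2));cv2.imwrite("pics/c5b.png",cv2.resize(b,(700,560),interpolation=2))
E
```

```text
(no output)
```

View pics/c5a.png

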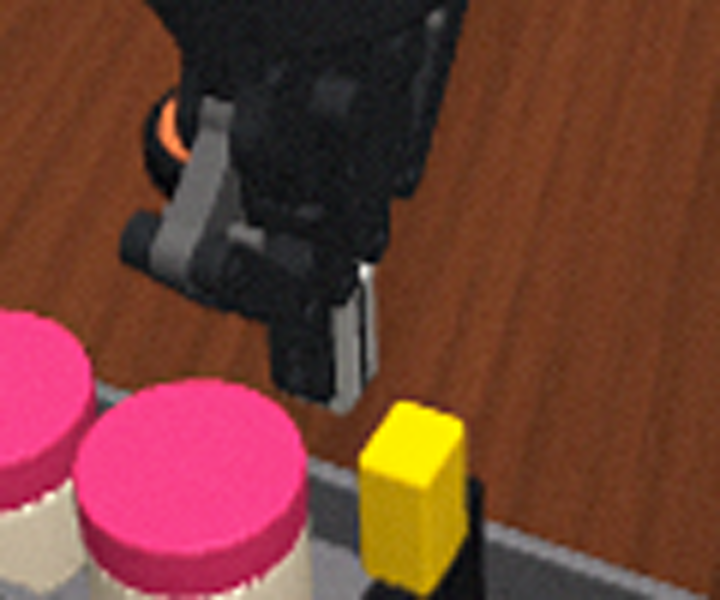

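View pics/c5b.png

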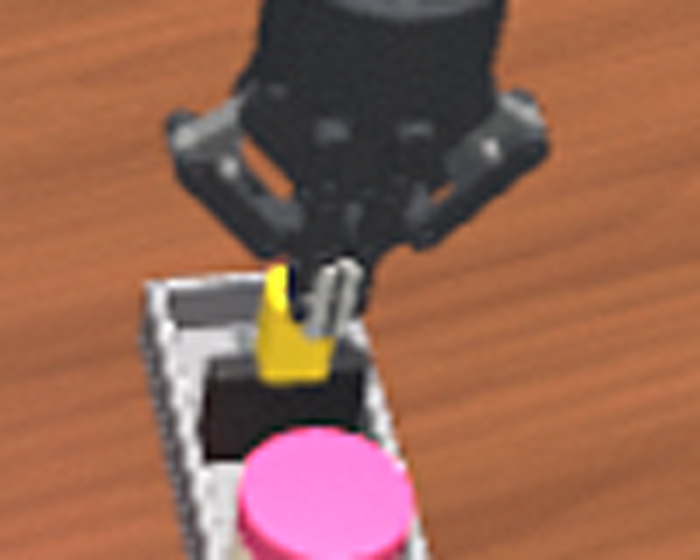

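```bash
python3 - <<'E'
from h import *
s,R,p=rep()
f={n:env.grab_frame(n) for n in("scene","side")}
for a,b in (((281.7,256.7),(167.9,336.4)),((281,254),(166,335)),((280,258),(168,338))):
    X,e=tri(ray(f["side"],a),ray(f["scene"],b)); print(X.round(4),round(e,4),(X-p).round(4),"rel TAB",((X-TAB)@FWD).round(4),((X-TAB)@LEFT).round(4))
print(proj(f["side"],p+[0,0,.035]),proj(f["scene"],p+[0,0,.035]))
for n in f: print(n,(-np.array(f[n]["R"]).T@f[n]["t"]).round(3))
print(np.array(env.grab_frame("wrist")["mount"]).round(4))
E
```

```text
t 4.3167 fwd 22.3 left -0.2 z 68.0 F [-0.2  0.1 -0.1] w 0.0
[0.5264 0.1881 0.099 ] 0.0095 [-0.0002  0.0008  0.031 ] rel TAB 0.0219 0.0005
[0.5267 0.1873 0.1026] 0.0011 [ 0.0001 -0.      0.0346] rel TAB 0.0224 -0.0002
[0.5268 0.1893 0.1015] 0.0156 [0.0002 0.0019 0.0334] rel TAB 0.022 0.0017
(np.float64(280.9877739375101), np.float64(253.76619488705094)) (np.float64(165.70577046748772), np.float64(334.8323972867362))
scene [ 1.177 -0.232  0.922]
side [0.399 0.61  0.545]
[[ 9.000e-04 -2.933e-01  9.560e-01 -1.813e-01]
 [ 1.000e+00  1.000e-03 -7.000e-04 -2.000e-04]
 [-7.000e-04  9.560e-01  2.933e-01 -7.400e-02]
 [ 0.000e+00  0.000e+00  0.000e+00  1.000e+00]]
```

The sideways position is right. But the real fingertips are about 34 mm higher than the reported TCP: about 0.102 m against 0.068 m. The wrist scale agrees, since the 78 mm lane measured 71 mm. The fingers therefore passed over the top of the tab. I'll go up, back, and then down using the corrected height, checking by camera.

```bash
python3 -m jog '0 -0.025 0 0 0 0 0; 0 -0.025 0 0 0 0 0;0 -0.025 0 -0.03 0 0 0;0 -0.025 0 -0.065 0 0 0;0 -0.025 0 -0.065 0 0 0'; python3 -m jog '0 0.02 0 0 0 0 0;0 0.04 0 0 0 0 0;0 0.052 0 0 0 0 0;0 0.052 0 0 0 0 0'
python3 - <<'E'
from h import *
s,R,p=rep()
for n in("scene","side"):
    f=env.grab_frame(n);cv2.imwrite(f"pics/{n}6.png",f["frame"]); q=proj(f,p+[0,0,.034]);print(n,np.round(q,1))
    r,c=int(q[0]),int(q[1]); 
    cv2.imwrite(f"pics/c6{n}.png",cv2.resize(f["frame"][r-50:r+50,c-60:c+60],(720,600),interpolation=2))
E
```

```text
t: 4.88
eef_pos: [0.458, 0.2041, 0.0934]
tool_rot: [0.081, 0.704, -0.082, 0.701]
wrist_force: [-1.4, 1.6, -0.1]
width: -0.0001
t: 5.22
eef_pos: [0.4625, 0.2023, 0.0393]
tool_rot: [0.082, 0.703, -0.083, 0.701]
wrist_force: [-0.3, -0.3, -0.2]
width: 0.0001
t 5.2167 fwd -43.6 left -0.5 z 39.3 F [-0.2 -0.4 -0.2] w 0.0
scene [154.7 328.2]
side [309.7 295. ]
```

View pics/c6side.png

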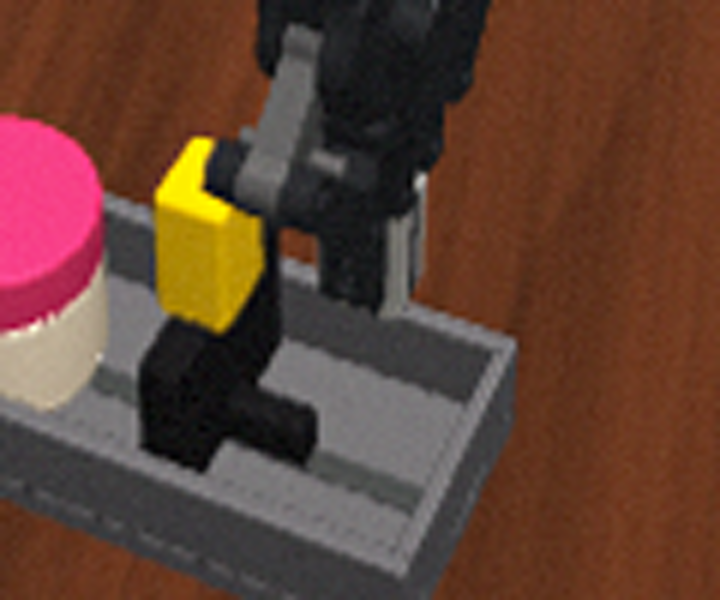

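View pics/c6scene.png

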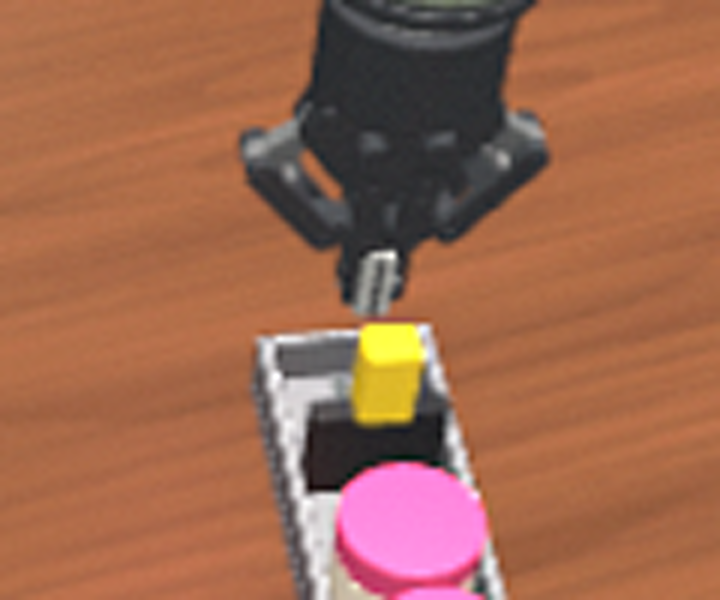

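The tips are now level with the tab, at a true height of about 0.073 m, and 40 mm behind its centre in line with the lane. Pushing.

```bash
python3 -m jog '0 0 0 0.005 0 0 0;0 0 0 0.010 0 0 0;0 0 0 0.014 0 0 0;0 0 0 0.018 0 0 0;0 0 0 0.022 0 0 0'; python3 -c "from h import *;rep()"
python3 -m jog '0 0 0 0.004 0 0 0;0 0 0 0.008 0 0 0;0 0 0 0.012 0 0 0;0 0 0 0.016 0 0 0;0 0 0 0.020 0 0 0'; python3 - <<'E'
from h import *
rep()
f=env.grab_frame("side");cv2.imwrite("pics/s7.png",f["frame"])
E
```

```text
t: 5.73
eef_pos: [0.4854, 0.1972, 0.0413]
tool_rot: [0.083, 0.702, -0.083, 0.702]
wrist_force: [-3.1, 0.3, 2.8]
width: -0.0002
t 5.7333 fwd -20.1 left -0.2 z 41.3 F [-3.1 -0.4  2.8] w -0.0
t: 6.15
eef_pos: [0.5047, 0.1927, 0.0411]
tool_rot: [0.083, 0.702, -0.083, 0.702]
wrist_force: [-3.0, 0.8, 3.2]
width: 0.0002
t 6.15 fwd -0.3 left -0.1 z 41.1 F [-3.1  0.1  3.2] w 0.0
```

View pics/s7.png

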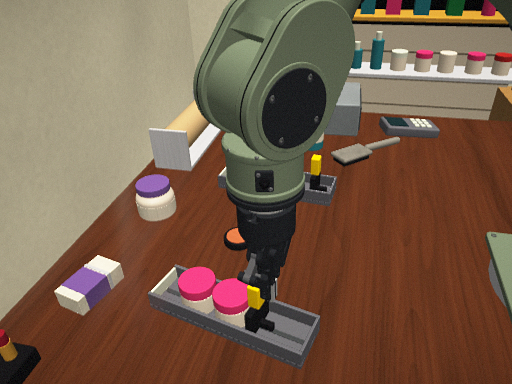

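The tab has moved forward to (297,255) and the force is 3 N, which matches the pusher's friction. I'll continue.

```bash
python3 -m jog '0 0 0 0.004 0 0 0;0 0 0 0.008 0 0 0;0 0 0 0.012 0 0 0;0 0 0 0.016 0 0 0;0 0 0 0.020 0 0 0'; python3 -c "from h import *;rep()"
python3 -m jog '0 0 0 0.003 0 0 0;0 0 0 0.006 0 0 0;0 0 0 0.009 0 0 0;0 0 0 0.012 0 0 0;0 0 0 0.015 0 0 0'; python3 -c "from h import *;rep()"
python3 -m jog '0 0 0 0.002 0 0 0;0 0 0 0.004 0 0 0;0 0 0 0.006 0 0 0'; python3 - <<'E'
from h import *
rep()
f=env.grab_frame("side");cv2.imwrite("pics/s8.png",f["frame"])
cv2.imwrite("pics/c8.png",cv2.resize(f["frame"][255:365,140:330],None,fx=4,fy=4,interpolation=cv2.INTER_CUBIC))
E
```

```text
t: 6.62
eef_pos: [0.5237, 0.1881, 0.041]
tool_rot: [0.083, 0.703, -0.083, 0.702]
wrist_force: [-6.0, 1.2, 3.5]
width: -0.0003
t 6.6167 fwd 19.3 left -0.1 z 41.0 F [-6.1 -0.2  3.5] w -0.0
t: 7.03
eef_pos: [0.5382, 0.1846, 0.041]
tool_rot: [0.083, 0.703, -0.083, 0.702]
wrist_force: [-7.1, 2.1, 4.4]
width: 0.0
t 7.0333 fwd 34.2 left -0.1 z 41.0 F [-7.4  0.4  4.4] w 0.0
t: 7.28
eef_pos: [0.544, 0.1833, 0.0411]
tool_rot: [0.083, 0.703, -0.083, 0.702]
wrist_force: [-6.1, 2.3, 3.5]
width: 0.0001
t 7.2833 fwd 40.2 left -0.1 z 41.1 F [-6.4  0.8  3.5] w 0.0
```

View pics/c8.png

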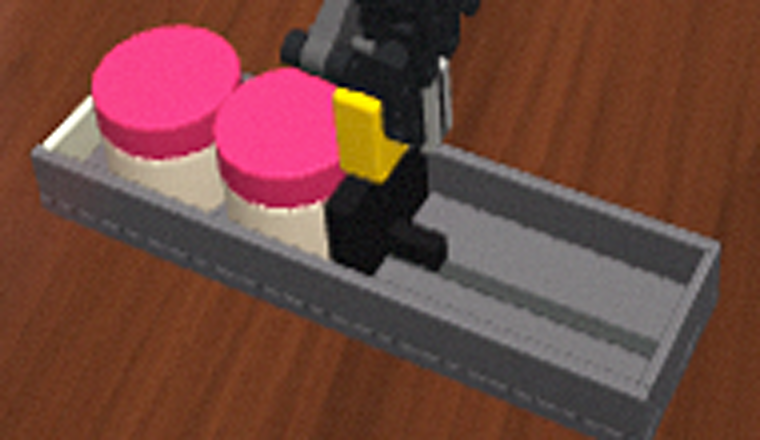

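The jars are upright and touching each other, with a gap still left to the lip. I'll finish in small steps.

```bash
python3 -m jog '0 0 0 0.002 0 0 0;0 0 0 0.004 0 0 0;0 0 0 0.006 0 0 0;0 0 0 0.008 0 0 0'; python3 -c "from h import *;rep()"
python3 -m jog '0 0 0 0.001 0 0 0;0 0 0 0.002 0 0 0;0 0 0 0.003 0 0 0'; python3 - <<'E'
from h import *
rep()
f=env.grab_frame("side");cv2.imwrite("pics/s9.png",f["frame"])
cv2.imwrite("pics/c9.png",cv2.resize(f["frame"][255:365,140:330],None,fx=4,fy=4,interpolation=cv2.INTER_CUBIC))
E
```

```text
t: 7.67
eef_pos: [0.5518, 0.1815, 0.0411]
tool_rot: [0.083, 0.703, -0.083, 0.702]
wrist_force: [-6.7, 2.2, 2.9]
width: -0.0
t 7.6667 fwd 48.1 left -0.1 z 41.1 F [-7.   0.6  2.9] w -0.0
t: 7.92
eef_pos: [0.5547, 0.1808, 0.0411]
tool_rot: [0.083, 0.703, -0.083, 0.702]
wrist_force: [-7.5, 2.0, 3.6]
width: 0.0001
t 7.9167 fwd 51.1 left -0.1 z 41.1 F [-7.8  0.2  3.6] w 0.0
```

View pics/c9.png

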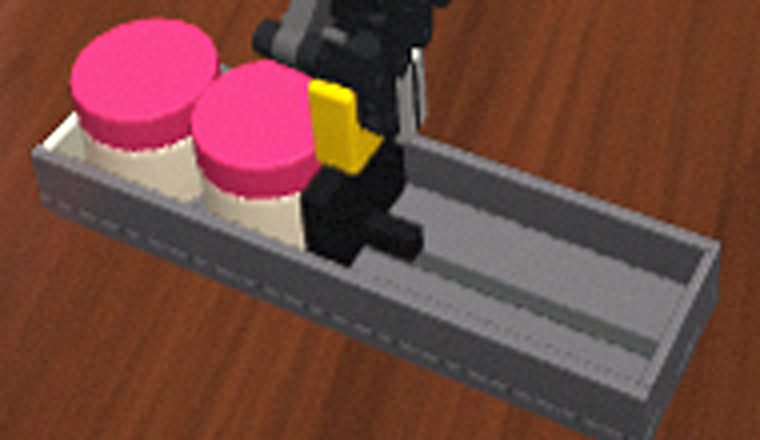

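```bash
python3 -m jog '0 0 0 0.001 0 0 0;0 0 0 0.002 0 0 0;0 0 0 0.003 0 0 0;0 0 0 0.004 0 0 0'; python3 -c "from h import *;rep()"
python3 -m jog '0 0 0 0.001 0 0 0;0 0 0 0.002 0 0 0'; python3 - <<'E'
from h import *
rep()
f=env.grab_frame("side");cv2.imwrite("pics/s10.png",f["frame"])
cv2.imwrite("pics/c10.png",cv2.resize(f["frame"][255:365,140:330],None,fx=4,fy=4,interpolation=cv2.INTER_CUBIC))
E
```

```text
t: 8.3
eef_pos: [0.5553, 0.1806, 0.041]
tool_rot: [0.082, 0.705, -0.083, 0.7]
wrist_force: [-34.5, 4.7, 23.1]
width: 0.0001
t 8.3 fwd 51.7 left -0.1 z 41.0 F [-34.6  -3.4  23.1] w 0.0
t: 8.47
eef_pos: [0.5555, 0.1806, 0.041]
tool_rot: [0.082, 0.706, -0.083, 0.699]
wrist_force: [-46.9, 6.8, 31.9]
width: -0.0001
t 8.4667 fwd 51.9 left -0.1 z 41.0 F [-47.2  -4.2  31.9] w -0.0
```

View pics/c10.png

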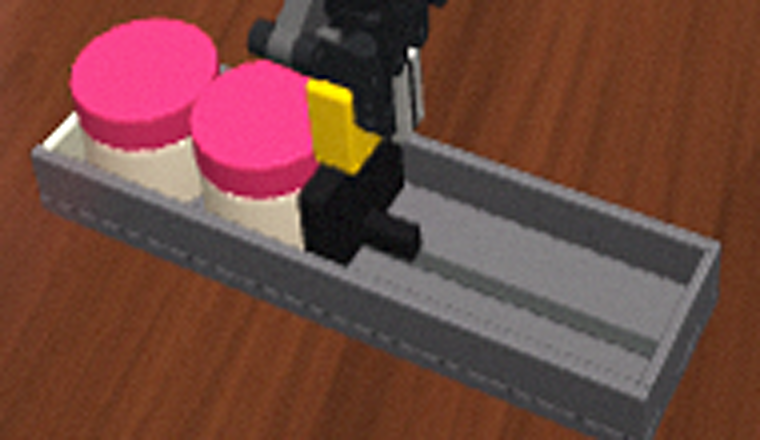

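The force jumped to 47 N, so the jars are hard against the lip. I'll back off now.

```bash
python3 -m jog '0 0 0 -0.004 0 0 0;0 0 0 -0.012 0 0 0;0 0 0 -0.025 0 0 0;0 0 0 -0.04 0 0 0;0 -0.01 0 -0.045 0 0 0'; python3 -m jog '0 -0.03 0 0 0 0 0;0 -0.06 0 0 0 0 0;0 -0.1 0 0 0 0 0;0 -0.12 0 -0.03 0 0 0;0 -0.12 0 -0.06 0 0 0'; python3 -m jog '0 0 0 -0.03 0 0 0;0 0 0 -0.05 0 0 0;0 0 0 -0.05 0 0 0'
python3 - <<'E'
from h import *
rep()
F={}
for n in("scene","side"):
    f=F[n]=env.grab_frame(n);cv2.imwrite(f"pics/{n}11.png",f["frame"])
cv2.imwrite("pics/c11.png",cv2.resize(F["side"]["frame"][245:365,140:330],None,fx=4,fy=4,interpolation=cv2.INTER_CUBIC))
cv2.imwrite("pics/d11.png",cv2.resize(F["scene"]["frame"][145:260,290:390],None,fx=6,fy=5,interpolation=cv2.INTER_CUBIC))
ys=yellow(F["scene"],(188,337),25);yd=yellow(F["side"],(285,228),25);print(ys,yd)
X,e=tri(ray(F["scene"],ys[1]),ray(F["side"],yd[1]));print(X,e,(X-TAB)@FWD,(X-TAB)@LEFT)
g=tri(ray(F["scene"],yellow(F["scene"],(202,170))[1]),ray(F["side"],yellow(F["side"],(165,316))[1]));print("green",g)
E
```

```text
t: 8.93
eef_pos: [0.5152, 0.1898, 0.0502]
tool_rot: [0.082, 0.703, -0.083, 0.701]
wrist_force: [-0.7, 0.0, 0.6]
width: 0.0002
t: 9.35
eef_pos: [0.4604, 0.2041, 0.1753]
tool_rot: [0.085, 0.7, -0.083, 0.704]
wrist_force: [0.1, 1.4, 0.7]
width: 0.0
t: 9.6
eef_pos: [0.4077, 0.2165, 0.1725]
tool_rot: [0.082, 0.702, -0.082, 0.702]
wrist_force: [-0.3, 0.5, 0.4]
width: -0.0001
t 9.6 fwd -100.1 left 0.6 z 172.5 F [-0.4  0.4  0.4] w -0.0
(np.int32(161), array([187.77018634, 337.91925466])) (np.int32(467), array([282.51605996, 226.29550321]))
[0.57481371 0.17638387 0.07862767] 0.001374488170091283 0.0716943209524637 0.00030724807482414534
green (array([ 0.48823763, -0.21777695,  0.07478965]), np.float64(0.0025594460816724973))
```

View pics/c11.png

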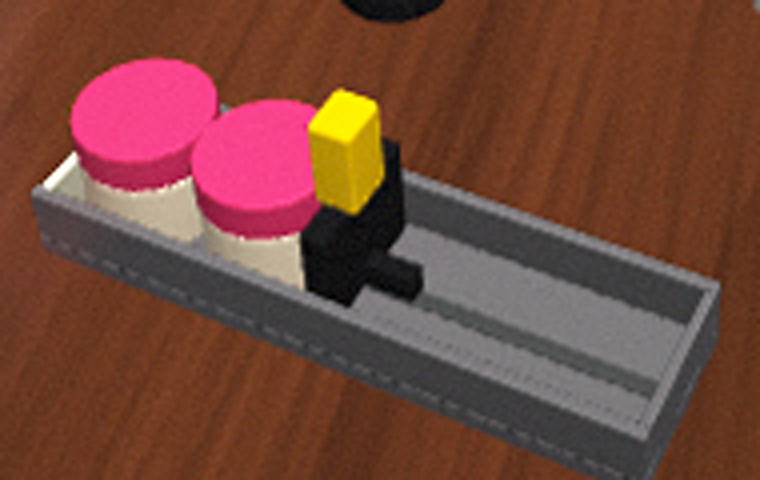

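View pics/d11.png

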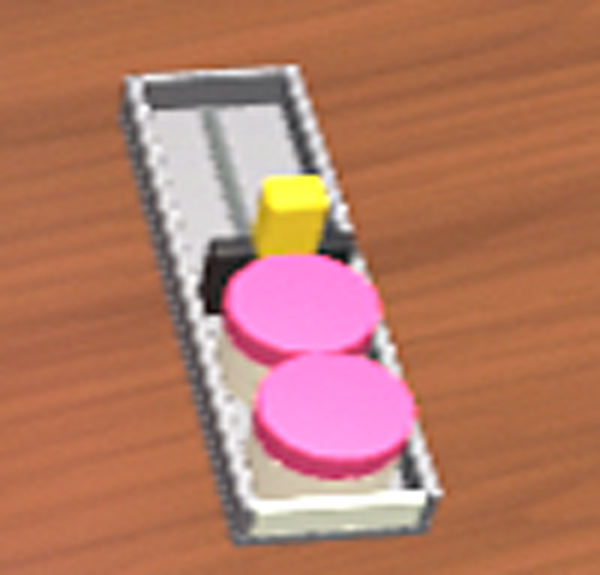

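View pics/scene11.png

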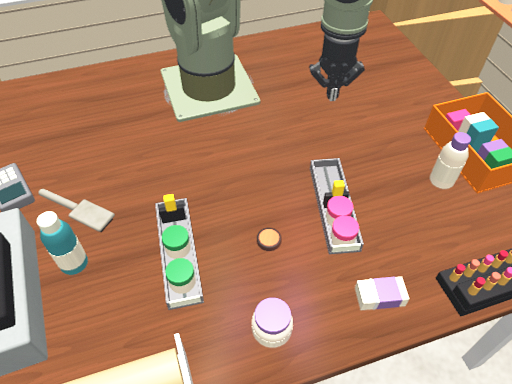

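```bash
python3 - <<'E'
from h import *
F={n:env.grab_frame(n) for n in("scene","side")}
T=TAB+FWD*.0717
for n,a,b in(("front",(144,106),(335,405)),("rear",(264,150),(301,303))):
    p=(245+a[1]/4,140+a[0]/4);q=(145+b[1]/5,290+b[0]/6)
    X,e=tri(ray(F["side"],p),ray(F["scene"],q))
    for Y in(X,atz(F["side"],p,.055),atz(F["scene"],q,.055)): print(n,Y.round(3),round(e,4),((Y-T)@FWD).round(4),((Y-T)@LEFT).round(4))
# lip inner edge top, side crop line (75,155)-(45,190); scene (437,493),(238,510)
for n,p in(("side",(245+172/4,140+60/4)),("scene",(145+500/5,290+335/6))):
    Y=atz(F[n],p,.032);print("lip",n,((Y-T)@FWD).round(4))
print(env.get_state()["t"])
E
```

```text
front [0.672 0.153 0.061] 0.0032 0.0997 0.0003
front [0.674 0.147 0.055] 0.0032 0.1032 -0.0056
front [0.67  0.157 0.055] 0.0032 0.0971 0.0032
rear [0.614 0.167 0.061] 0.0022 0.0403 -0.0002
rear [0.616 0.161 0.055] 0.0022 0.0433 -0.0057
rear [0.611 0.17  0.055] 0.0022 0.037 0.0022
lip side 0.1289
lip scene 0.1343
9.8
```

```bash
python3 -c "
from h import *
rep();print(env.finish_job())"
```

```text
t 9.8 fwd -96.5 left 0.1 z 171.4 F [0.2 0.1 0.6] w -0.0
the job is handed in; nothing more can be done
None
```

I pushed the pink tray's pusher forward with the shut fingers until its jars were against the lip, then backed away and handed the job in at 9.8 s. No verdict was reported.

**Last checks**
- **Jars:** both stand upright. Their centres measured about 40 mm and 100 mm ahead of the tab, where snug is 36 and 96 mm, and they are in line across the lane.
- **Pusher:** the tab moved about 72 mm, and the push force jumped from 8 N to 47 N when the jars met the lip. I did not read the joint value directly. Measured in the images, the lip is 129 to 134 mm ahead of the tab, where 126 mm is snug. I put the excess down to sighting the lip's edge, so I rely on the force jump.
- **Green pusher:** its level position changed by less than 1 mm.
- **Robot:** it ended clear of everything.

**What disagreed**
- **Tool height:** the fingertips are really about 34 mm higher than the reported position. My first push went over the top of the tab and moved nothing, so I corrected the height from the camera images and repeated it.
- **Force limit:** the 47 N forward push came with about 32 N upward, below the 120 N wrist limit. I judged it was all on the fingers, which the 40 N limit on the gripper's body should not cover, but I could not check that.

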